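# Make up the prep tray and the surgery tray

### The arm

A 7-joint arm with a two-finger parallel gripper is mounted at the origin on the work surface. World frame = base frame: x ahead of the robot, y to its left, z up, the work surface at z = 0. Lengths are in m, angles in rad, forces in N, time in s.
With the tool pointing down it reaches from about 0.4 to 0.9 m from the base axis. Payload 5.6 kg.
Tool frame: the origin (TCP) lies midway between the tips of the shut fingers; the grasp point (between the pads) lies 19 mm behind it; y points along the fingers, z is the direction in which the jaws open and shut, and the axes are right-handed (so a half turn about y gives the same grasp; the last joint's range is limited). The gripper opens to 92 mm and grips with 3 to 60 N. Pads are 20 mm wide; open, the fingers measure 128 mm over their backs; the gripper's body (75 mm by 189 mm) begins 69 mm behind the grasp point.
Start: joints at [1.14, 0.468, -0.012, 1.603, 0.006, 1.071, -0.056], TCP at [0.246, -0.602, 0.215] pointing down, gripper open.
Joint ranges: [-2.53, 2.53], [-0.31, 2.02], [-1.57, 1.55], [0.28, 2.44], [-1.29, 4.43], [0.15, 1.84], [-2.92, 2.92]. Speed limits (rad/s): [2.57, 2.57, 3.14, 3.14, 3.14, 3.14, 3.14].

### API

Orientations are given as a 3x3 rotation matrix whose columns are the frame's x, y, z axes.
In Python, from station import env, effector, solver, viewer, workorder, search_frame, tip_of gives the robot as it stands. Calls block until the motion is done:
- env.reach(position, orientation): joint-space move of the TCP to a pose.
- env.movel(position, frame=None, rate=0.15): straight line of the TCP; frame=None keeps the orientation; rate is the mean speed in m/s.
- env.goto_joints(angles): joint-space move.
- effector.release() and effector.grasp(squeeze=None): open the fingers fully, or close them until they stop; squeeze is the grip in N (None keeps the last).
- env.pause(seconds).
- solver.inverse_kinematics(position, orientation): joint angles nearest the present ones, or None.
- env.sense(): the state.
- viewer.read_camera(name): name is "side" or "top" or "wrist"; returns (picture, depth): 384x512x3 uint8, red, green, blue; 384x512 float32, m along the optical axis (not along the pixel's ray), 0 where there is no reading.
- viewer.camera_info(name): a dict with "intrinsics" (3x3 intrinsics, pixels), "dist_coeffs" ([k1, k2, p1, p2, k3] as OpenCV has them; the pictures are not rectified), "eye" and "rotation" of the camera in the world; the wrist camera has in their place "T_tool_cam" (4x4, takes a point from camera to tool coordinates, whose origin is the TCP and whose axes are the tool frame's). Camera axes: x right, y up, looking along -z (the intrinsics and any distortion apply to the point x, -y, -z); pixel columns grow to the right and rows downward; lengths in m; the calibration is good to about 2 mm. A picture is of the moment at which its call begins: read the wrist's pose just before it. camera_info takes no time and is no camera call.
A pose or a line that the arm cannot do raises env.PlanningError and nothing moves.
- workorder.finish_job(): hands the job in, once; it reports no verdict.
Trained networks look in the newest picture that a camera, given by its name, has taken for a name from the list of things; names that differ only in an ending like _2 or _b are one class to them, and where a whole thing is asked for, a point or a joint stands for the part that bears it (a point fixed in the world has none). Each returns a list of dicts, best first, with "score" (0 to 1); they miss things now and then, are a little off and sometimes report something else, mostly with a low value. They report only what shows in the picture. A call takes as long as a camera call. They do not tell look-alikes from the thing itself.
- search_frame(camera, name): "at" ([x, y, z] in m, in world coordinates, good to about 4 mm: the middle of the surface that is visible of it).
- tip_of(camera, name): "at" ([x, y, z] in m, in world coordinates, good to about 4 mm: a listed point, or the origin of a listed thing).
The state is a dict: "t": time; "joint_positions": joint angles; "joint_velocities": joint speeds; "tau": joint torques, N m; "ee_pos": TCP position; "tcp_rot": TCP orientation; "wrist_force": force on the tool from outside, world axes, zero at the start; "moment": the same for the moment, N m; "gripper_width": finger opening in m.
Only numpy, scipy, OpenCV 4.12 (cv2) and the standard library are available. Lean on these libraries where they do the work, as an engineer would, in place of code of your own. Each camera call takes 0.05 s, during which the arm holds its last target.

### The job

Make up the two instrument trays from the stock on the bench: the blue tray gets the hair clippers and the white dropper bottle, the yellow tray gets the bone rongeurs, the white electrode holder and the amber vial. In each tray stand the bottle or vial upright on the floor of the short bay and lay the instruments in the long bay, lengthwise with the tray and flat on its floor, none lying on another. Leave the clear vial, the steel cup and the petri dish where they stand.

Things in the scene. Friction and masses are not known exactly. Their poses are not given: they have to be found in the camera images.
- blue_tray: Injection-moulded instrument tray, plain blue, open at the top, fixed on the bench; 250 long (its x) by 160 wide (its y) by 16 high, walls and floor 4 thick. Origin: centre of its underside, z up. A cross wall, also 16 high and 4 thick, at x = +55 divides it into a short bay (inside, x from +57 to +121, y from -76 to +76) and a long bay (inside, x from -121 to +53, same y). The short bay points away from the robot, give or take 20 degrees.
- yellow_tray: Injection-moulded instrument tray, plain yellow, open at the top, fixed on the bench; 250 long (its x) by 160 wide (its y) by 16 high, walls and floor 4 thick. Origin: centre of its underside, z up. A cross wall, also 16 high and 4 thick, at x = +55 divides it into a short bay (inside, x from +57 to +121, y from -76 to +76) and a long bay (inside, x from -121 to +53, same y). The short bay points away from the robot, give or take 20 degrees.
- clippers: Cordless hair clippers lying flat, light grey casing with black top panel, small red switch, black head and steel comb blade; about 135 long (x from -67 to +69), 38 wide, 30 high. Origin: underside, under the middle of the length and width; x runs lengthwise towards the blade, z up. The casing is straight-sided at the origin and can be gripped there across its 38 mm width. About 0.16 kg.
- dropper_bottle: White plastic dropper bottle standing upright, blue conical cap and a blue band near the foot; body 32 in diameter up to height 43, overall height 65. Origin: centre of its underside, z up. About 0.05 kg.
- rongeurs: Steel bone rongeurs (plier-like) lying flat, 11 high. Origin: underside of the box joint, a straight-sided block 26 long (x), 16 wide (y), 11 high, the place to grip; two fixed 8 mm thick handles run to x = -86 and spread to 46 overall width at x = -55, the jaws run to x = +47; z up. Rigid; balances near the joint. About 0.09 kg.
- electrode_holder: Electrode holder lying flat: a square white plastic bar 60 long (x from -30 to +30), 15 wide, 15 high, with a copper and brass terminal to x = -50 and a brass collar and thin steel shaft to x = +68 (both about level with mid-height). Origin: centre of the underside of the white bar; z up. About 0.05 kg.
- amber_vial: Amber-brown glass vial with a paper label, aluminium collar and ORANGE cap, standing upright; body 32 in diameter up to height 44, overall height 65. Origin: centre of its underside, z up. About 0.06 kg.
- clear_vial: Pale clear-glass vial with a GREEN cap, otherwise the same shape and size as the amber vial; standing among the stock. Stays where it is. Origin: centre of its underside.
- steel_cup: Small open steel cup, 64 in diameter, 40 high, standing beyond the stock. Stays where it is. Origin: centre of its underside.
- petri_dish: Shallow clear petri dish with a pink layer, 88 in diameter, 14 high, standing beyond the stock. Stays where it is. Origin: centre of its underside.
There are look-alikes about, which are no part of the job. What is shaped like the amber_vial but purple is not meant.

How it is judged:
At the end, for the whole second after the job is handed in: Each thing is in its tray: bottle and vial with origin inside the short bay, instruments inside the long bay and within 0.3 rad of the tray's length, either way round. All lie less than 8 mm above the tray's underside (floor at 4 mm), tilt below 0.08 rad, released and at rest (x of clippers in the frame of blue_tray between -0.121 and 0.053 m and y of clippers in the frame of blue_tray between -0.076 and 0.076 m and z of clippers in the frame of blue_tray between 0 and 0.008 m and angle between each of clippers, dropper_bottle, rongeurs, electrode_holder, amber_vial's own z axis and vertical below 0.08 rad and linear speed of each of clippers, dropper_bottle, rongeurs, electrode_holder, amber_vial below 0.02 m/s and angular speed of each of clippers, dropper_bottle, rongeurs, electrode_holder, amber_vial below 0.2 rad/s and angle between the x axis of clippers and the x axis of blue_tray, either way round below 0.3 rad and x of dropper_bottle in the frame of blue_tray between 0.057 and 0.121 m and y of dropper_bottle in the frame of blue_tray between -0.076 and 0.076 m and z of dropper_bottle in the frame of blue_tray between 0 and 0.008 m and x of rongeurs in the frame of yellow_tray between -0.121 and 0.053 m and y of rongeurs in the frame of yellow_tray between -0.076 and 0.076 m and z of rongeurs in the frame of yellow_tray between 0 and 0.008 m and angle between the x axis of each of rongeurs, electrode_holder and the x axis of yellow_tray, either way round below 0.3 rad and x of electrode_holder in the frame of yellow_tray between -0.121 and 0.053 m and y of electrode_holder in the frame of yellow_tray between -0.076 and 0.076 m and z of electrode_holder in the frame of yellow_tray between 0 and 0.008 m and x of amber_vial in the frame of yellow_tray between 0.057 and 0.121 m and y of amber_vial in the frame of yellow_tray between -0.076 and 0.076 m and z of amber_vial in the frame of yellow_tray between 0 and 0.008 m); the robot touches nothing.
It fails at once if the clear vial is moved more than 25 mm or tipped (distance of clear_vial from where it was at the start of the episode above 0.025 m or angle between clear_vial's own z axis and vertical above 0.4 rad).
It fails at once if the steel cup is moved more than 25 mm or tipped (distance of steel_cup from where it was at the start of the episode above 0.025 m or angle between steel_cup's own z axis and vertical above 0.4 rad).
It fails at once if the petri dish is moved more than 25 mm or tipped (distance of petri_dish from where it was at the start of the episode above 0.025 m or angle between petri_dish's own z axis and vertical above 0.4 rad).
It also fails if it takes over 128 s, if anything falls off the work surface, if the arm or the gripper's body presses on something with over 40 N, if the wrist force passes 120 N, or if a joint passes its speed limit or range.

## Working session

There is one attempt and no reset: what is moved stays moved. The work goes in short steps, each a Python script; the robot and the scene stay as the last script left them, time stands still between calls to the robot, and variables do not carry over. Pictures are saved under pics/ and viewed, and the job is handed in when it is done.

```bash
ls; mkdir -p pics
python3 - <<'E'
from station import env, effector, solver, viewer, workorder, search_frame, tip_of
import cv2,numpy as np
s=env.sense();print(s['t'],s['ee_pos'],s['tcp_rot'],s['gripper_width'])
for c in("top","side"):
    p,d=viewer.read_camera(c)
    cv2.imwrite(f"pics/{c}0.png",cv2.resize(p[:,:,::-1],(800,600)))
    np.save(f"pics/{c}0.npy",d)
    i=viewer.camera_info(c);print(c,i)
    if c=="top" or c=="side":
        for n in["blue_tray","yellow_tray","clippers","dropper_bottle","rongeurs","electrode_holder","amber_vial","clear_vial","steel_cup","petri_dish"]:
            print(n,[(np.round(r['at'],3).tolist(),round(r['score'],2)) for r in tip_of(c,n)])
print(env.sense()['t'])
E
```

```text
pics
0.0 [ 0.24550342 -0.60122861  0.21365046] [[-9.25769438e-01 -7.83474646e-04  3.78087733e-01]
 [-3.78088523e-01  1.57886955e-03 -9.25768101e-01]
 [ 1.28364627e-04 -9.99998447e-01 -1.75789195e-03]] 0.09181832600293245
top {'intrinsics': array([[439.6992576 ,   0.        , 257.06038952],
       [  0.        , 439.6992576 , 188.18564337],
       [  0.        ,   0.        ,   1.        ]]), 'dist_coeffs': array([-0.07032962,  0.        ,  0.        ,  0.        ,  0.        ]), 'eye': array([ 0.53331336, -0.01105937,  1.2861538 ]), 'rotation': array([[ 0.00322861,  0.99747766, -0.07090767],
       [-0.99993958,  0.0024752 , -0.01071063],
       [-0.0105081 ,  0.07093797,  0.99742538]])}
blue_tray [([0.509, 0.332, 0.004], 0.66)]
yellow_tray [([0.496, -0.314, -0.003], 0.84)]
clippers [([0.456, 0.109, -0.001], 0.82)]
dropper_bottle [([0.452, -0.125, 0.002], 0.64), ([0.496, -0.316, -0.001], 0.4)]
rongeurs [([0.641, -0.005, -0.001], 0.5)]
electrode_holder [([0.449, -0.004, -0.003], 0.61)]
amber_vial [([0.652, 0.111, -0.003], 0.68), ([0.633, 0.192, -0.0], 0.42)]
clear_vial [([0.631, -0.10
[... 446 characters left out ...]
4,  0.35177042, -0.52767852],
       [-0.63398212, -0.44963564,  0.62920145],
       [-0.01592861,  0.82102702,  0.57066708]])}
blue_tray [([0.507, 0.334, 0.002], 0.64), ([0.794, -0.085, -0.003], 0.53), ([0.499, -0.318, -0.001], 0.52)]
yellow_tray [([0.495, -0.317, -0.002], 0.96), ([0.454, -0.002, 0.002], 0.49)]
clippers [([0.456, 0.112, 0.002], 0.67)]
dropper_bottle [([0.452, -0.121, 0.003], 0.58)]
rongeurs [([0.638, -0.006, -0.001], 0.61)]
electrode_holder [([0.452, 0.001, 0.0], 0.85), ([0.784, 0.08, 0.003], 0.58)]
amber_vial [([0.65, 0.114, 0.001], 0.84), ([0.632, 0.195, -0.0], 0.69)]
clear_vial [([0.636, -0.104, 0.004], 0.64)]
steel_cup [([0.796, -0.086, -0.003], 0.84)]
petri_dish []
1.1
```

View pics/top0.png

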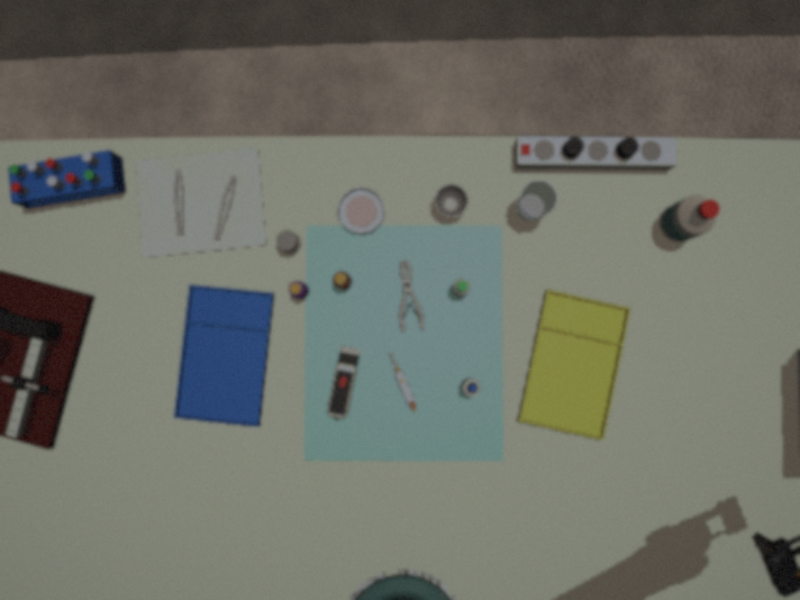

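View pics/side0.png

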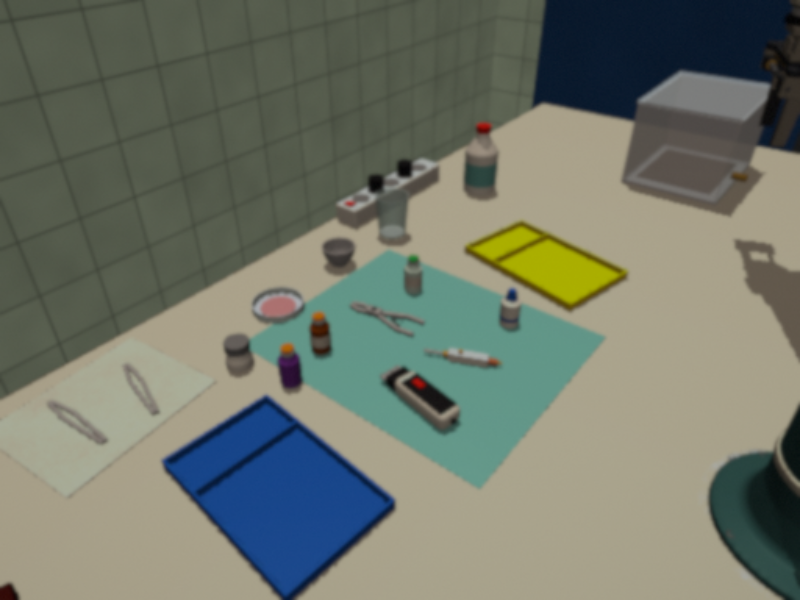

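Top picture: there are two orange-capped candidates, (342,281) and (298,290). In the side view these are amber-brown (320,335) and purple (290,367). The first fits the description; I'll confirm it in a crop while measuring poses.

```bash
cat > h.py <<'E'
import numpy as np,cv2
from station import env, effector, solver, viewer, workorder, search_frame, tip_of
def world(c,px,z):
    """pixels (N,2) -> world xy on plane z"""
    i=viewer.camera_info(c);K=i['intrinsics'];R=i['rotation'];e=i['eye']
    u=cv2.undistortPoints(np.asarray(px,float).reshape(-1,1,2),K,i['dist_coeffs']).reshape(-1,2)
    r=np.c_[u[:,0],-u[:,1],-np.ones(len(u))]@R.T
    return e+r*((z-e[2])/r[:,2])[:,None]
def cloud(c,d):
    i=viewer.camera_info(c);K=i['intrinsics'];R=i['rotation'];e=i['eye']
    v,u=np.mgrid[:384,:512]
    n=cv2.undistortPoints(np.c_[u.ravel(),v.ravel()].astype(float).reshape(-1,1,2),K,i['dist_coeffs']).reshape(-1,2)
    r=np.c_[n[:,0],-n[:,1],-np.ones(len(n))]*d.reshape(-1,1)
    return (e+r@R.T).reshape(384,512,3)
def pca(P):
    m=P.mean(0);w,v=np.linalg.eigh(np.cov((P-m).T));a=v[:,1]
    if a[0]<0:a=-a
    return m,np.arctan2(a[1],a[0]),np.sqrt(w)
E
python3 - <<'E'
from h import *
p,d=viewer.read_camera("top");ps,ds=viewer.read_camera("side")
np.save("pics/top1d.npy",d);np.save("pics/top1p.npy",p)
X=cloud("top",d)
# crop compare
a=cv2.resize(ps[195:260,165:225,::-1],(400,433),interpolation=2);b=cv2.resize(p[165:200,180:240,::-1],(400,233),interpolation=2)
cv2.imwrite("pics/crop1.png",np.vstack([a,b])[:600])
cv2.imwrite("pics/crop2.png",cv2.resize(p[160:280,190:330,::-1],(700,600),interpolation=2))
hsv=cv2.cvtColor(p,cv2.COLOR_RGB2HSV)
for n,c,(lo,hi) in(("blue",(0.51,.33),((100,120,40),(125,255,255))),("yellow",(.497,-.315),((22,120,40),(38,255,255)))):
    m=cv2.inRange(hsv,lo,hi);
    k,l,st,ce=cv2.connectedComponentsWithStats(m);
    for j in range(1,k):
        q=world("top",[ce[j]],0.01)[0]
        if np.hypot(*(q[:2]-c))<.06 and st[j,4]>500:
            ys,xs=np.nonzero(l==j)
            P=world("top",np.c_[xs,ys],0.012)[:,:2]
            r=cv2.minAreaRect((P*1000).astype(np.float32));print(n,st[j,4],r,pca(P))
print("table z",np.nanmedian(X[250:280,220:240,2]),np.std(X[270:280,220:230,2]))
for n,c,rad,h in(("clippers",(.456,.11),.085,.008),("ron",(.64,-.005),.092,.004),("elec",(.451,-.002),.08,.004),("drop",(.452,-.123),.04,.02),("amber",(.651,.112),.04,.02),("clear",(.633,-.105),.04,.02)):
    M=(np.hypot(X[...,0]-c[0],X[...,1]-c[1])<rad)&(X[...,2]>h)&(d>0)
    P=X[M];print(n,M.sum(),P.max(0),P.min(0),pca(P[:,:2]))
E
```

```text
blue 4426 ((509.5897521972656, 334.16729736328125), (156.00233459472656, 244.02438354492188), 84.47076416015625) (array([0.50903414, 0.3339962 ]), np.float64(-0.0941052814113302), array([0.04485362, 0.07035674]))
yellow 4503 ((495.29132080078125, -315.80682373046875), (156.24749755859375, 244.62315368652344), 77.36992645263672) (array([ 0.49458331, -0.31594543]), np.float64(-0.2199954552855614), array([0.04476053, 0.07035475]))
table z 0.0013588613110636638 0.12793337059024357
clippers 590 [0.52837871 0.13629034 0.0408802 ] [0.39662821 0.03698941 0.00801378] (array([0.46106006, 0.10805263]), np.float64(-0.19557881726257964), array([0.01126394, 0.03604783]))
ron 661 [0.73101239 0.08495746 0.05046066] [ 0.54914271 -0.09655954  0.00400157] (array([ 0.6349709 , -0.01020715]), np.float64(0.09002222794247289), array([0.04053764, 0.04291958]))
elec 421 [0.52881758 0.07482544 0.02125409] [ 0.37577177 -0.08146078  0.00400147] (array([ 0.45287627, -0.00186806]), np.float64(0.1373638244448967), array([0.0338413 , 0.03598808]))
drop 103 [ 0.46912905 -0.10647737  0.06883855] [ 0.4394772  -0.13573023  0.02021956] (array([ 0.45436784, -0.1206673 ]), np.float64(0.7538348635802959), array([0.00777802, 0.00804054]))
amber 109 [0.66170641 0.12779135 0.07145212] [0.63201778 0.09595639 0.02250811] (array([0.6460642 , 0.10999738]), np.float64(0.1201252818881767), array([0.0079714 , 0.00822139]))
clear 105 [ 0.65110974 -0.09103887  0.06904006] [ 0.61950632 -0.1224264   0.02803274] (array([ 0.63354012, -0.10520298]), np.float64(0.599833355502865), array([0.00799446, 0.00802829]))
```

```bash
ls pics
```

```text
crop1.png
crop2.png
side0.npy
side0.png
top0.npy
top0.png
top1d.npy
top1p.npy
```

View pics/crop1.png

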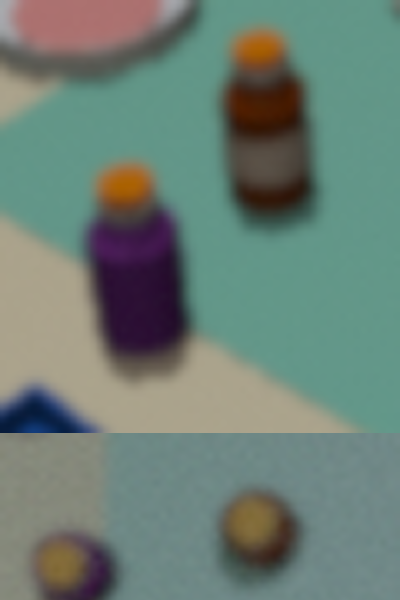

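View pics/crop2.png

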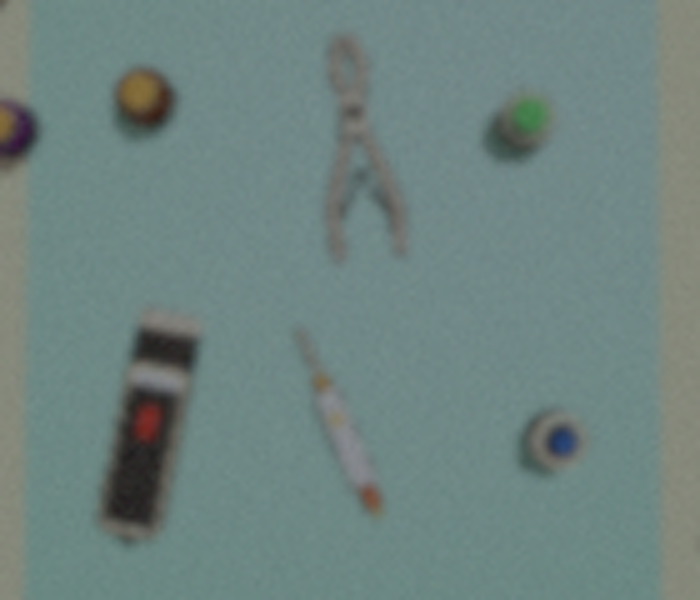

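Crop 1 confirms it: the brown vial with the paper label, at about (0.65, 0.112), is the one meant. The purple one at (0.632, 0.194) stays. Next I'll work out the instrument poses from pixels in crop 2 (clippers ends (168,320)/(130,530), rongeurs joint (352,115), electrode ends (298,330)/(376,512)), using masks to refine.

```bash
cat >> h.py <<'E'
def Rj(phi):
    c,s=np.cos(phi),np.sin(phi)
    return np.array([[s,0,c],[-c,0,s],[0,-1,0]])
def best(pos,phi):
    """phi or phi+pi, whichever is nearer in joints"""
    q0=env.sense()['joint_positions'];o=[]
    for f in(phi,phi+np.pi):
        q=solver.inverse_kinematics(np.array(pos),Rj(f))
        if q is not None:o.append((abs(q[6])>2.6,np.abs(np.array(q)-q0).max(),f))
    return min(o)[2] if o else None
TR={'b':(np.array([.5095,.3342]),-.0955),'y':(np.array([.4953,-.3158]),-.2205)}
def tray(t,x,y):
    c,a=TR[t];return c+np.array([x*np.cos(a)-y*np.sin(a),x*np.sin(a)+y*np.cos(a)])
E
python3 - <<'E'
from h import *
f=lambda x,y,z:world("top",[[190+x/5-.4,160+y/5-.4]],z)[0,:2]
def ang(a,b): return np.arctan2(*(a-b)[::-1])
b,t=f(168,320,.02),f(130,530,.02);print("clip",b,t,np.hypot(*(b-t)),(b+t)/2,ang(b,t))
j,m,h=f(345,38,.006),f(352,115,.011),(f(338,258,.006)+f(402,250,.006))/2
print("ron",j,m,h,ang(j,h),np.hypot(*(j-h)), j-(j-h)/np.hypot(*(j-h))*.047)
e,k=f(298,330,.008),f(376,512,.008);print("elec",e,k,np.hypot(*(e-k)),k+(e-k)/np.hypot(*(e-k))*.05,ang(e,k))
# clippers mask refine
d=np.load("pics/top1d.npy");X=cloud("top",d)
M=(np.hypot(X[...,0]-.456,X[...,1]-.11)<.09)&(X[...,2]>.012)&(X[...,1]>.06)
M=cv2.medianBlur(M.astype(np.uint8),3)>0
r=cv2.minAreaRect((X[M][:,:2]*1000).astype(np.float32));print(r,pca(X[M][:,:2]))
for c in[(.453,-.121,.006,0.),(*f(0,0,0),0,0)][:1]:
    print(best(c[:3],-np.pi/2))
E
```

```text
clip [0.52099636 0.09957461] [0.40090429 0.12048986] 0.12189977124074752 [0.46095033 0.11003223] -0.17243060506538804
ron [ 0.68595879 -0.00162389] [ 0.64028143 -0.00586855] [ 0.55959092 -0.0165442 ] 0.1175263025064464 0.12724564760440776 [ 0.63928301 -0.00713492]
elec [0.51538664 0.02510263] [ 0.41072708 -0.02035513] 0.11410535634092142 [ 4.56588013e-01 -4.35925469e-04] 0.40975440496620547
((459.56756591796875, 109.23333740234375), (38.425479888916016, 129.67601013183594), 78.57678985595703) (array([0.46026004, 0.10846839]), np.float64(-0.19437703447139093), array([0.01079458, 0.03546002]))
1.5707963267948966
```

```bash
cat >> h.py <<'E'
def pick(x,y,phi,tip,squeeze,hi=.2,app=None):
    f=best((x,y,tip),phi)
    effector.release() if env.sense()['gripper_width']<.085 else None
    env.reach(np.array([x,y,hi]),Rj(f))
    env.movel(np.array([x,y,tip]),rate=.15)
    effector.grasp(squeeze)
    print('pick w',env.sense()['gripper_width'],'t',env.sense()['t'])
    env.movel(np.array([x,y,hi]),rate=.2)
    s=env.sense();print('lift w',s['gripper_width'],'F',s['wrist_force'].round(2),'t',s['t'])
def place(x,y,phi,tip,hi=.2,flip=True):
    f=best((x,y,tip),phi) if flip else phi
    env.reach(np.array([x,y,hi]),Rj(f))
    env.movel(np.array([x,y,tip+.03]),rate=.2)
    env.movel(np.array([x,y,tip]),rate=.05)
    print('place F',env.sense()['wrist_force'].round(2))
    effector.release()
    env.movel(np.array([x,y,hi]),rate=.2)
    print('t',env.sense()['t'])
def shot(n,c):
    p,d=viewer.read_camera(c);cv2.imwrite(f"pics/{n}.png",cv2.resize(p[:,:,::-1],(800,600),interpolation=2));return p,d
E
python3 - <<'E'
from h import *
pick(.4525,-.1225,-np.pi/2,.008,15)
shot("a1","side")
E
```

```text
pick w 0.03159627025969646 t 5.4583
lift w 0.031684945456784686 F [ 0.38  0.4  -0.31] t 6.5667
```

Run:
```python
from h import *
x,y=tray('b',.089,0)
place(x,y,TR['b'][1]-np.pi/2,.0135)
shot("a2","side")
pick(.458,.1095,-.185-np.pi/2,.008,25)
x,y=tray('b',-.035,0)
place(x,y,TR['b'][1]-np.pi/2,.0125+.0005)
shot("a3","top");shot("a4","side")
```

```text
place F [-0.45 -0.41  0.27]
t 12.0917
pick w 0.03768497836071737 t 15.4417
lift w 0.03802558416591934 F [ 0.13  0.54 -2.22] t 16.55
place F [-0.18  0.14 -2.26]
t 21.1333
```

View pics/a4.png

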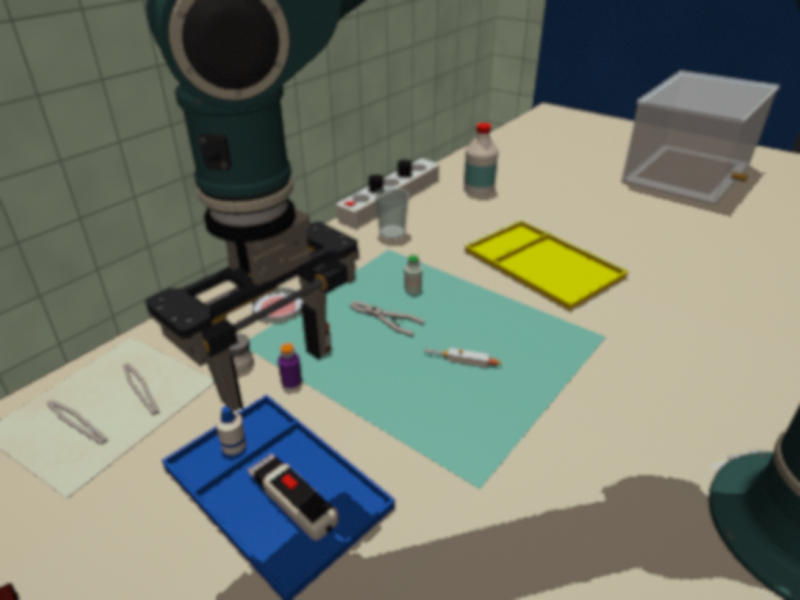

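The side view shows the bottle upright in the short bay (232,435) and the clippers flat in the long bay (298,495). Next is the amber vial, with the jaws along x to keep clear of the purple one.

Run:
```python
from h import *
pick(.650,.1125,.12,.008,15)
x,y=tray('y',.089,0)
place(x,y,TR['y'][1]-np.pi/2,.0135)
shot("b1","side")
pick(.640,-.0065,.117-np.pi/2,.003,25,hi=.15)
shot("b2","side");shot("b2w","wrist")
```

```text
pick w 0.03148609423723422 t 24.7
lift w 0.031215687281343097 F [-1.16  0.05 -1.43] t 25.8083
place F [-0.42 -0.5  -0.11]
t 31.2167
pick w 0.01531364199441781 t 34.8083
lift w 0.015376529942662689 F [ 0.48  0.63 -2.29] t 35.6917
```

View pics/b2.png

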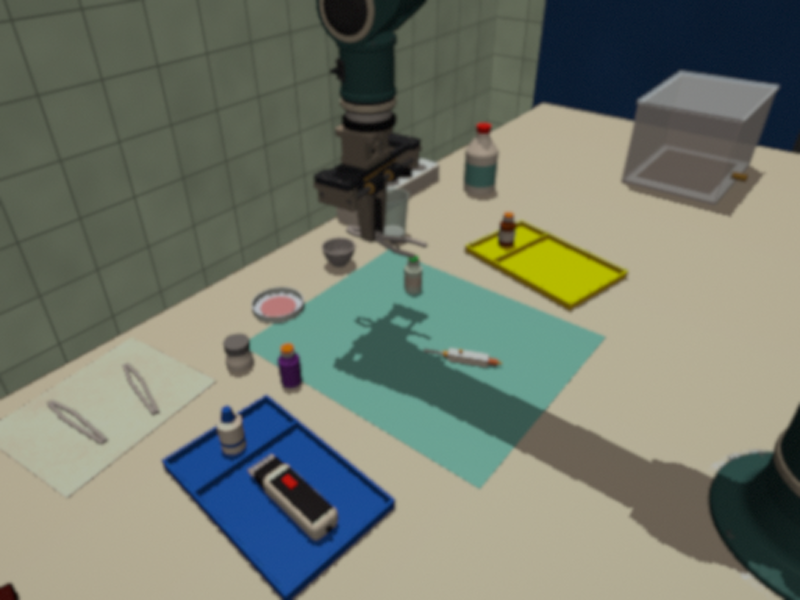

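View pics/b2w.png

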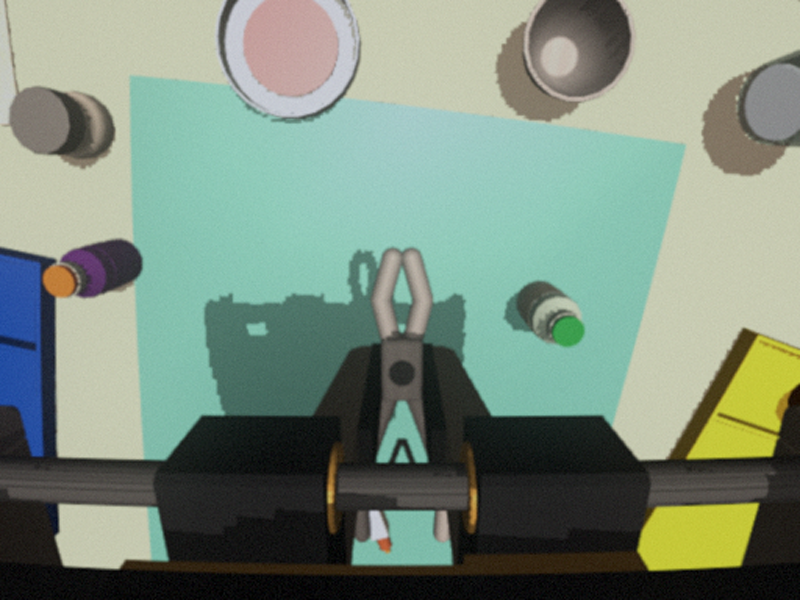

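The wrist view shows the rongeurs held squarely at the joint (400,370). Placing them, then the electrode holder with a high grip so that the opening fingers clear the wall and the rongeurs.

Run:
```python
from h import *
x,y=tray('y',-.02,-.008)
place(x,y,TR['y'][1]-np.pi/2,.008,hi=.2)
shot("c1","wrist");shot("c1t","top")
pick(.455,-.001,.41-np.pi/2,.010,20)
shot("c2w","wrist")
```

```text
place F [ 0.28 -0.18 -0.76]
t 41.1333
pick w 0.01483471593303199 t 45.0167
lift w 0.014524566534463816 F [-0.98  0.37 -1.37] t 46.1167
```

View pics/c1.png

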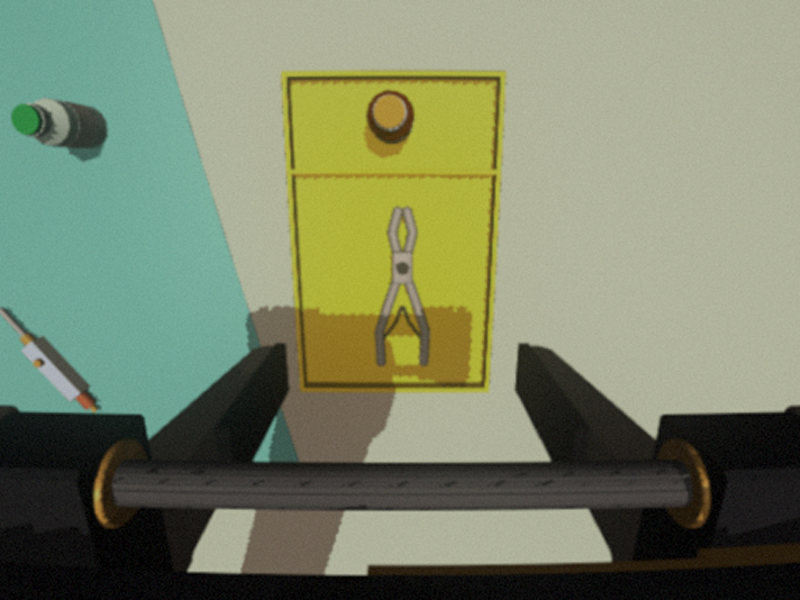

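View pics/c2w.png

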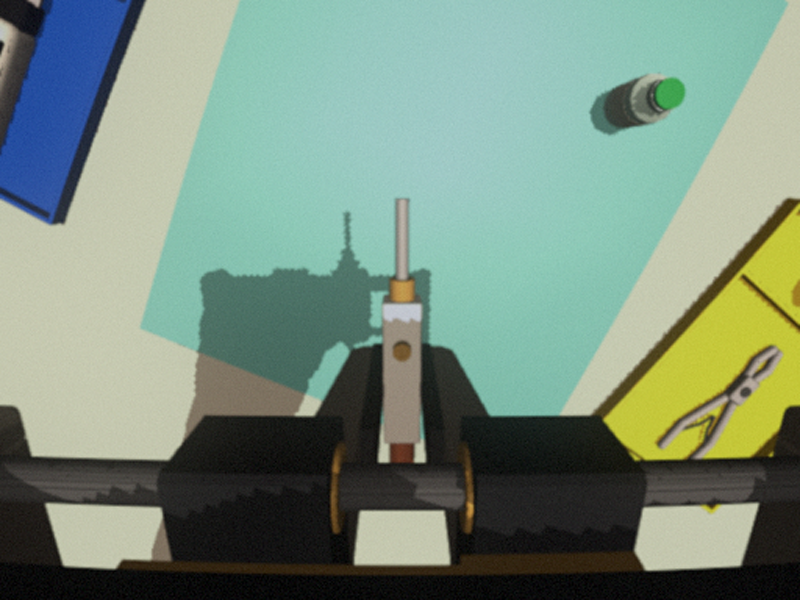

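The wrist view shows the rongeurs lying straight in the long bay (402,285) and the vial at (390,115). The electrode holder is gripped straight.

Run:
```python
from h import *
x,y=tray('y',-.035,.045)
place(x,y,TR['y'][1]-np.pi/2,.0175,hi=.2)
shot("d1","wrist")
x,y=tray('b',-.02,0)
env.reach(np.array([x,y,.25]),Rj(best((x,y,.25),TR['b'][1]-np.pi/2)))
shot("d2","wrist");shot("d3","side")
print(env.sense()['t'])
```

```text
place F [-0.64 -0.3  -0.82]
t 51.1167
53.425
```

View pics/d1.png

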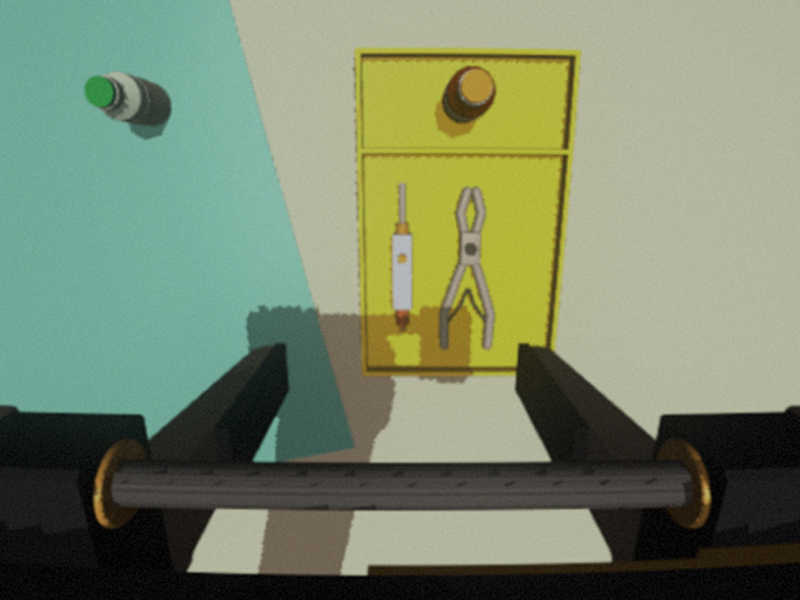

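View pics/d2.png

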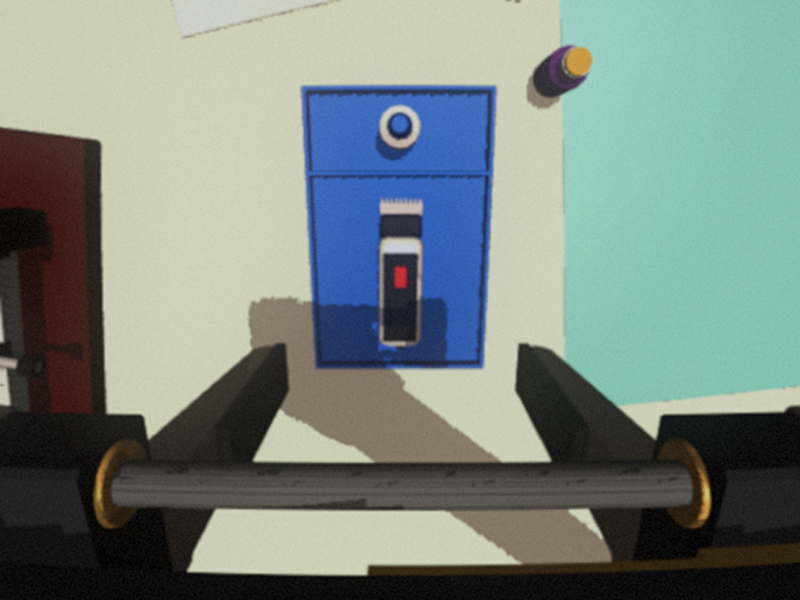

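View pics/d3.png

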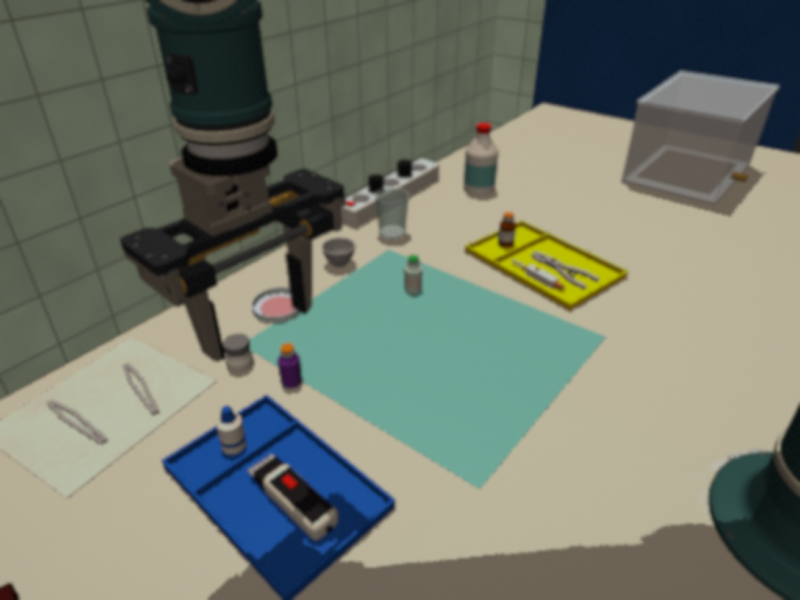

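Both trays look right in the wrist views. In the yellow tray the vial is at (470,92), the holder at (402,265) and the rongeurs at (470,265). In the blue tray the bottle is at (400,125) and the clippers at (400,280). Everything lies flat or stands upright, and nothing overlaps. In the side view the clear vial, cup and dish are where they were.

Run:
```python
from h import *
workorder.finish_job();print(env.sense()['t'])
```

```text
the job is handed in; nothing more can be done
the job is handed in; nothing more can be done
```

Both trays are made up and the job is handed in, at about 53 s of the 128 s allowed. The hand-in gives no verdict.

- **Blue tray:** the dropper bottle stands in the short bay and the clippers lie lengthwise in the long bay.
- **Yellow tray:** the amber vial stands in the short bay. The rongeurs and electrode holder lie side by side in the long bay, not overlapping.
- **Left alone:** the clear vial, steel cup, petri dish and the purple look-alike vial.

**Last checks:** the wrist and side pictures show every item in its bay, flat or upright and aligned with its tray, with the open gripper clear above. The clear vial, cup and dish look unmoved. I judged these from the pictures by eye and did not measure final heights, tilts or distances. No check failed or disagreed.

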